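# Post the finished job tag in the return box

## Robot

A 7-joint arm with a two-finger parallel gripper is mounted at the origin on a cart in front of the work surface, level with it; the furniture and walls round the work are solid. World frame = base frame: x ahead of the robot, y to its left, z up, the work surface at z = 0. Lengths are in m, angles in rad, forces in N, time in s.
With the tool pointing down it reaches from about 0.4 to 0.85 m from the base axis. Payload 6.9 kg.
Tool frame: the origin (TCP) lies between the finger pads; the fingertips stand 11 mm ahead of it and the grasp point (between the pads) lies 8 mm behind it (ctrl.tips_ahead is the distance from the TCP to the fingertips, in m); z points along the fingers, y is the line along which they close (so a half turn about z gives the same grasp; the last joint's range is limited). The gripper opens to 85 mm and grips with 20 to 120 N. Pads are 22 mm wide; open, the fingers measure 114 mm over their backs; the gripper's body (76 mm by 85 mm) begins 54 mm behind the grasp point. The pads swing forward as they close: fully open they stand 13 mm farther back than shut.
Start: joints at [1.369, 0.507, -0.238, 1.5, 0.126, 1.149, -0.155], TCP at [0.189, -0.596, 0.242] pointing down, gripper open.
Joint ranges: [-3.08, 3.08], [-0.24, 2.05], [-1.43, 1.35], [0, 2.5], [-1.52, 4.66], [0.17, 1.96], [-2.89, 2.89]. Speed limits (rad/s): [2.39, 2.39, 3.14, 3.14, 3.14, 3.14, 3.14].

## Interface

Orientations are given as a unit quaternion [x, y, z, w].
In Python, from station import status, vision, ticket, ctrl gives the robot as it stands.
- The arm moves only by the tool apply_moves, never from a script. Its argument "deltas" is a list of rows, each an object with "offset": the shift along the tool's x, y, z in m, a list of three; "turn": the turn about the tool's z in degrees; "fingers": the gripper command: -1 is fully open, 1 is shut, values between are in proportion. A call has 1 to 5 rows; each row is the pose to reach, as a shift and turn from the pose commanded when the call began, along the tool's axes at that moment; what a row does not reach only later rows make up. A row lasts 1/8 s, in which the tool goes at most 62.5 mm and 10.7 degrees, less where a joint would pass 70% of its speed; a pose out of reach is approached as far as the arm can. A call with a gripper value outside its range is refused whole. The fingers move at their own pace and stop on an object; "newtons" is the grip in N (left out, the last holds). Time passes only in rows, so rows that repeat a pose let the fingers close. It gives the time, the measured TCP pose, the force, the opening and the grip force at its end, in the units of the state.
- status.get_obs(): the state, without advancing time (a new reading comes with each control period).
- vision.snapshot(name): name is "scene" or "side" or "wrist"; returns a dict with "image" (400x640x3 uint8, red, green, blue), "fx", "fy", "cx", "cy" (pixels), "D" ([k1, k2, p1, p2, k3] as OpenCV has them; the pictures are not rectified), "view" (4x4, takes a point from world to camera coordinates); the wrist camera has in their place "T_tool_cam" (4x4, takes a point from camera to tool coordinates, whose origin is the TCP and whose axes are the flange's). Camera axes: x right, y up, looking along -z (the intrinsics and any distortion apply to the point x, -y, -z); pixel columns grow to the right and rows downward; lengths in m; the calibration is good to about 2 mm. A picture is of the moment at which its call begins: read the wrist's pose just before it. There is no depth.
- ticket.sign_off(): hands the job in; it is judged then, once.
The state is a dict: "time_s": time; "qpos": joint angles; "qd": joint speeds; "joint_torque": joint torques, N m; "eef_pos": TCP position; "eef_rot": TCP orientation; "contact_force": force on the tool from outside, world axes, zero at the start; "ft_torque": the same for the moment, N m; "width": finger opening in m; "gripper_force": force on a finger pad.
Only numpy, scipy, OpenCV 4.12 (cv2) and the standard library are available. Lean on these libraries where they do the work, as an engineer would, in place of code of your own. Each camera call takes 0.05 s, during which the arm holds its last target. There are 200 camera calls.

## Task

Take the narrower of the two wooden job tags out of the rack and post it, wide end first, through the slot in the lid of the return box: feel gently for the slot, push the tag through against the spring pads without forcing it (never press on the box with more than about 2.5 kg), and let it drop right inside. Leave the wider tag in the rack and everything else on the bench where it is.

Things in the scene. Friction and masses are not known exactly. Their poses are not given: they have to be found in the camera images.
- tag_center (a point): The job tag to post: flat light wood, 9 mm thick, 126 mm tall, about 70 g, upright in a rack groove. Lower part: a plate 70 mm wide, 60 mm tall; above it, in the middle, a neck 26 mm wide, 66 mm tall: grasp this from above, across its 9 mm. Point: the tag's centre, 63 mm from foot and from top. z up to the neck's top, y along the width, x across the thickness; both faces are alike.
- wide_tag_center (a point): The other tag, to be left in the rack: the same wood, thickness, height and neck, but its plate is 94 mm wide (too wide for the slot). Point and axes as for the first tag.
- rack: Fixed wooden block 152 (x) x 120 (y) x 33 mm tall. Two grooves along its y, 11 mm wide, 23 mm deep, lie 45 mm to either side of its middle along x; one tag stands in each (either tag in either groove), its foot 10 mm above the bench. Origin: centre of the underside.
- box_mouth (a point): Middle of the return box at the height of its lid's flat upper face (155 mm above the bench); z up, y along the slot. The slot through the lid is 76 mm long (y), 12 mm wide (x), square-edged. In y it is centred here; but the lid is stuck up to 11 mm off along x, to either side, which is not measured: find the slot by feel or sight. Along x it holds still below 60 N.
- sanding_block: Loose cork sanding block 63 x 101 x 34 mm behind the work, a bystander. Origin: centre of the underside.
- tape_measure: Loose yellow tape measure 38 x 75 x 62 mm between rack and box, a bystander. Origin: centre of the underside.
- wood_glue: Loose white glue bottle with a red nozzle, 58 mm across, 187 mm tall, behind the work, a bystander. Origin: centre of the underside.
- screwdriver: Loose yellow screwdriver, 222 mm long, lying behind the work, a bystander. Origin: centre of the underside.
- tag: The same tag, its origin at the middle of its foot (the plate's lower edge), axes as above.
- box: Return box, fixed. Case 112 (x) x 130 (y) mm; lid 144 x 136 x 10 mm. Origin: centre of its underside. The lid lies on rubber and gives 1 mm down per 4 N. From 10 to 30 mm below the lid's upper face two sprung pads (12 mm wide, 25 mm either side of the slot's middle) narrow the way to 7 mm; they yield, rub on the tag's plate (2 to 12 N to push) and hold it if let go.
- box_floor (a point): Middle of the box's inner floor, 145 mm below the lid's upper face. Once the tag's shoulders (upper edge of its plate) are over 30 mm below the lid's upper face, so that the top of its neck is under 36 mm above it, the pads close above them and the tag, let go, drops freely to this floor.
Mind the look-alikes: they are no part of the job. What is shaped like the tag but green or turquoise is not meant.

How it is judged:
On the way, in this order (a step that is already met when the one before it is completed fails the run):
1. the tag is lifted clear of the rack and held in the fingers (height (world z) of tag_center above 0.105 m and contact force between tag and the fingers above 1 N), for 0.1 s.
2. the tag is in the slot, upright and wide end first, its foot below the lid (z of tag_center in the frame of box_mouth between -0.05 and 0.045 m and x of tag_center in the frame of box_mouth between -0.055 and 0.055 m and y of tag_center in the frame of box_mouth between -0.065 and 0.065 m and angle between the z axis of tag_center and the z axis of box_mouth, either way round below 0.2 rad and z of tag in the frame of box_mouth below -0.01 m), for 0.1 s.
At the end, for the whole second after the job is handed in: The narrower tag lies at rest wholly inside the return box, under its lid (its centre at least 50 mm below the lid's upper face and within the case), let go; the wider tag still stands in the rack and the bystanders are where they were, to 20 mm (z of tag_center in the frame of box_mouth between -0.16 and -0.05 m and x of tag_center in the frame of box_mouth between -0.055 and 0.055 m and y of tag_center in the frame of box_mouth between -0.065 and 0.065 m and linear speed of tag below 0.03 m/s and distance of each of wide_tag_center, sanding_block, tape_measure, wood_glue, screwdriver from where it was at the start of the episode below 0.02 m); the robot touches nothing.
It fails at once if the tag or the fingers press on the box with more than 25 N (contact force between any of tag, the arm, the fingers and box above 25 N).
It fails at once if the wider tag is taken out of the rack or shoved by more than 20 mm, or a bystander is moved by more than 20 mm (distance of any of wide_tag_center, sanding_block, tape_measure, wood_glue, screwdriver from where it was at the start of the episode above 0.02 m).
It also fails if it takes over 58 s, if anything falls off the work surface, if the arm or the gripper's body presses on something with over 40 N, if the wrist force passes 120 N, or if a joint passes its speed limit or range.

## Working session

There is one attempt and no reset: what is moved stays moved. The work goes in short steps, Python scripts to look and compute and a tool call to move; the robot and the scene stay as the last step left them, time stands still between calls to the robot, and variables do not carry over. Pictures are saved under pics/ and viewed, at most 10 in all, crops included, and the job is handed in when it is done.

Besides the shell and the picture viewer there is one more tool, called after ">>>" by a JSON object that holds its "method" and its "body", one argument or row to a line. apply_moves: Moves the arm, as the interface text tells. Its arguments: {"type":"object","properties":{"deltas":{"type":"array","items":{"type":"object","properties":{"offset":{"type":"array","items":{"type":"number"}},"turn":{"type":"number"},"fingers":{"type":"number"}}}},"newtons":{"type":"number"}},"required":["deltas"]}

```bash
ls; mkdir -p pics; cat > h.py <<'E'
import numpy as np, cv2, pickle
from station import status, vision, ticket, ctrl
from scipy.spatial.transform import Rotation as R
def snap(n,f):
    o=status.get_obs(); s=vision.snapshot(n)
    if n=="wrist":
        T=np.eye(4);T[:3,:3]=R.from_quat(o["eef_rot"]).as_matrix();T[:3,3]=o["eef_pos"]
        s["c2w"]=T@s["T_tool_cam"]
    else: s["c2w"]=np.linalg.inv(s["view"])
    cv2.imwrite(f"pics/{f}.png",s["image"][:,:,::-1]); pickle.dump(s,open(f"pics/{f}.pkl","wb"))
    return s
def load(f): return pickle.load(open(f"pics/{f}.pkl","rb"))
def K(s): return np.array([[s["fx"],0,s["cx"]],[0,s["fy"],s["cy"]],[0,0,1.]])
def ray(s,uv):
    p=cv2.undistortPoints(np.array(uv,float).reshape(-1,1,2),K(s),np.array(s["D"],float))[:,0]
    d=np.c_[p[:,0],-p[:,1],-np.ones(len(p))]@s["c2w"][:3,:3].T
    return s["c2w"][:3,3],d
def onz(s,uv,z):
    c,d=ray(s,uv); return c+d*((z-c[2])/d[:,2])[:,None]
def proj(s,P):
    w=np.linalg.inv(s["c2w"]);q=np.atleast_2d(P)@w[:3,:3].T+w[:3,3]
    return cv2.projectPoints(q*[1,-1,-1],np.zeros(3),np.zeros(3),K(s),np.array(s["D"],float))[0][:,0]
def tri(s1,u1,s2,u2):
    c1,d1=ray(s1,u1);c2,d2=ray(s2,u2);out=[]
    for a,b in zip(d1,d2):
        t=np.linalg.lstsq(np.c_[a,-b],c2-c1,rcond=None)[0];p,q=c1+t[0]*a,c2+t[1]*b
        out.append(np.r_[(p+q)/2,np.linalg.norm(p-q)])
    return np.array(out)
E
python3 - <<'E'
from h import *
o=status.get_obs();print(o)
for n in("scene","side"):
    s=snap(n,n);print(n,s["c2w"].round(3).tolist(),s["fx"])
E
```

```text
pics
{'time_s': 0.0, 'qpos': array([ 1.36851123,  0.50830752, -0.23754066,  1.50114988,  0.12569722,
        1.1488815 , -0.15481936]), 'qd': array([-1.77058938e-03,  3.10862803e-03, -1.32932317e-03,  9.16593100e-04,
       -3.32738515e-05,  8.31166451e-04,  3.60283949e-04]), 'joint_torque': array([-1.43925801e-03, -6.20595002e+01, -2.18773484e+00, -2.49656439e+01,
        1.25292785e-02,  1.19313423e-02,  8.20048115e-06]), 'eef_pos': array([ 0.18913134, -0.59518662,  0.24144314]), 'eef_rot': array([ 9.88180544e-01,  1.53292010e-01, -1.47272178e-04, -8.65759282e-04]), 'contact_force': array([-0.37162921,  0.53814052, -0.05628267]), 'ft_torque': array([ 0.01954758, -0.01139919,  0.00560119]), 'gripper_force': 0.0, 'width': 0.08537521954673284}
scene [[-0.541, 0.617, -0.571, -0.139], [-0.841, -0.389, 0.377, 0.512], [0.011, 0.684, 0.729, 1.006], [0.0, 0.0, 0.0, 1.0]] 421.13717545815945
side [[0.999, 0.019, -0.047, 0.482], [-0.049, 0.591, -0.805, -0.918], [0.013, 0.806, 0.591, 0.839], [0.0, 0.0, 0.0, 1.0]] 508.40065511454327
```

View pics/scene.png

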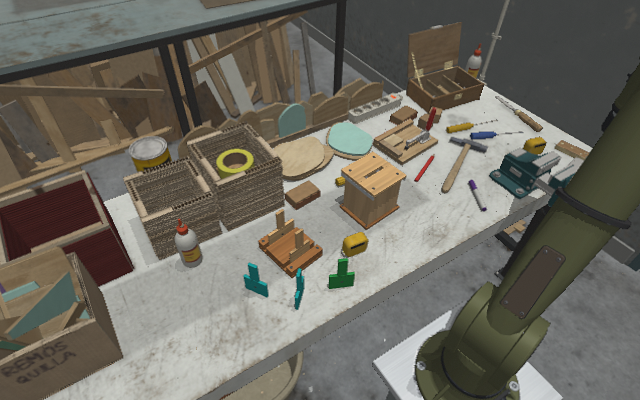

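View pics/side.png

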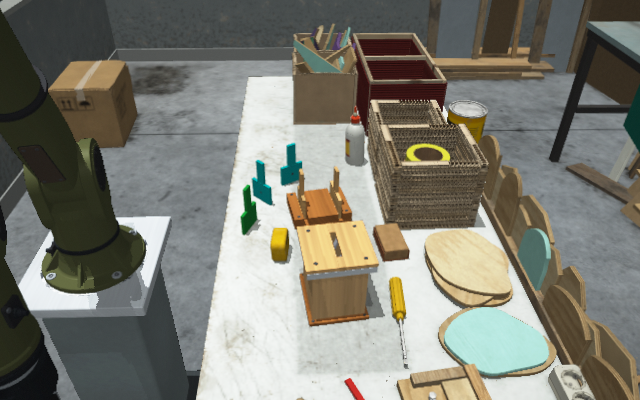

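The two views show the rack (scene ~(290,245), side ~(320,205)), the box (scene ~(373,175), side ~(338,250)), and the slot at side ~(337,244). Zooming in.

```bash
python3 - <<'E'
from h import *
a=load("scene")["image"];b=load("side")["image"]
c1=cv2.resize(a[145:285,245:415],None,fx=4.0,fy=4,interpolation=cv2.INTER_CUBIC)
c2=cv2.resize(b[155:275,270:400],None,fx=5,fy=5,interpolation=cv2.INTER_CUBIC)
cv2.imwrite("pics/c1.png",c1[:,:,::-1]);cv2.imwrite("pics/c2.png",c2[:,:,::-1])
E
```

```text
(no output)
```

View pics/c1.png

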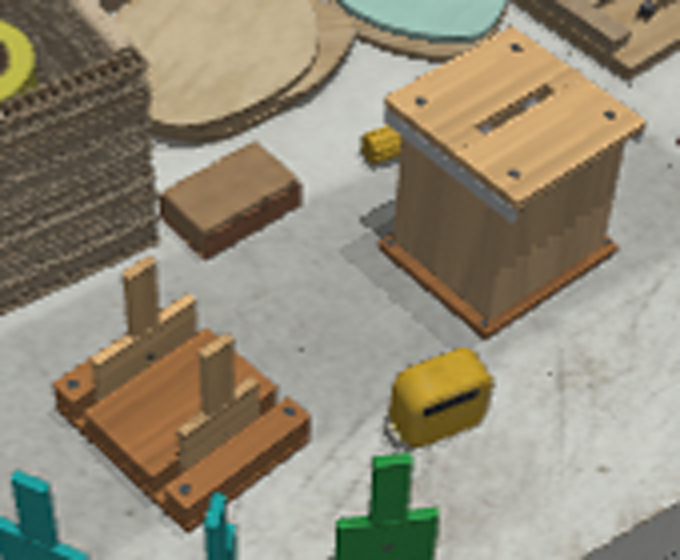

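View pics/c2.png

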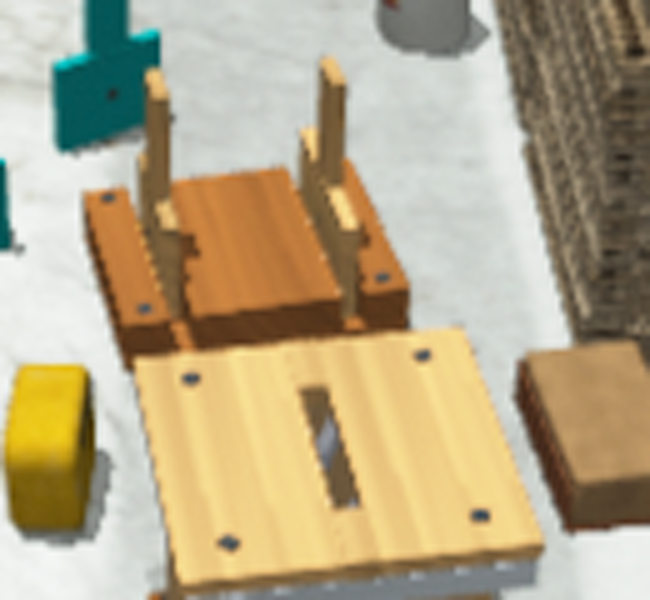

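```bash
python3 - <<'E'
from h import *
a,b=load("scene"),load("side")
A=lambda p:np.array(p)/4+[244.6,144.6]
B=lambda p:np.array(p)/5+[269.6,154.6]
np.set_printoptions(precision=4,suppress=True)
print("neck near",onz(a,A([[216,343]]),.136),onz(b,B([[156,80]]),.136))
print("neck far",onz(a,A([[141,268]]),.136),onz(b,B([[333,70]]),.136))
for s,c in((a,A([[386,103],[515,30],[645,126],[518,205]])),(b,B([[137,358],[465,330],[543,548],[180,588]]))):
    P=onz(s,c,.155);print("lid",P.tolist(),P.mean(0))
for s,c in((a,A([[475,130],[486,133],[552,93],[543,85]])),(b,B([[300,390],[325,385],[358,505],[335,508]]))):
    P=onz(s,c,.155);print("slot",P.tolist(),P.mean(0))
print("near plate ends",onz(a,A([[182,437],[258,386]]),.07),"far",onz(a,A([[95,362],[195,299]]),.07))
print("rack edge side",onz(b,B([[85,192],[125,330]]),.033), onz(a,A([[187,517],[311,424]]),.033))
print("rack all scene",onz(a,A([[55,385],[187,517],[311,424],[207,330]]),.033))
for n,c in(("tape",[[440,380]]),):print(n,onz(a,A(c),.062))
print("box base",onz(a,A([[378,243],[487,335],[618,247]]),0.0))
E
```

```text
neck near [[0.4973 0.1563 0.136 ]] [[0.4954 0.1571 0.136 ]]
neck far [[0.5838 0.1656 0.136 ]] [[0.5854 0.1637 0.136 ]]
lid [[0.6172010651113328, -0.0650450997344243, 0.15500000000000003], [0.6335701118368557, -0.200293179199166, 0.15500000000000003], [0.49362610223686243, -0.21370446081409644, 0.15499999999999992], [0.4785119292034642, -0.08278085302937288, 0.15500000000000003]] [ 0.5557 -0.1405  0.155 ]
lid [[0.48294322717560895, -0.08619081087196201, 0.15500000000000003], [0.6239703784073256, -0.07201366070096926, 0.15500000000000003], [0.6385296217871231, -0.20731462674203915, 0.15500000000000003], [0.4974627708174382, -0.2240357850034883, 0.15500000000000003]] [ 0.5607 -0.1474  0.155 ]
slot [[0.5575177115546064, -0.10394598250154585, 0.15500000000000003], [0.5505612544118418, -0.10888898462884644, 0.15500000000000003], [0.559442640075768, -0.17823404621461414, 0.15499999999999992], [0.5702897143772628, -0.1781645715133061, 0.15500000000000003]] [ 0.5595 -0.1423  0.155 ]
slot [[0.5504831430699285, -0.10943531344099255, 0.15500000000000003], [0.5611321115462534, -0.10656452495304225, 0.15500000000000003], [0.5688416799760643, -0.18035400683922787, 0.15500000000000003], [0.5596355233024197, -0.18175897585571876, 0.15500000000000003]] [ 0.56   -0.1445  0.155 ]
near plate ends [[0.4858 0.1923 0.07  ]
 [0.4957 0.1246 0.07  ]] far [[0.5765 0.2115 0.07  ]
 [0.5902 0.1208 0.07  ]]
rack edge side [[0.4568 0.205  0.033 ]
 [0.4774 0.0848 0.033 ]] [[0.4496 0.2109 0.033 ]
 [0.4708 0.0954 0.033 ]]
rack all scene [[0.6012 0.2346 0.033 ]
 [0.4496 0.2109 0.033 ]
 [0.4708 0.0954 0.033 ]
 [0.5873 0.1134 0.033 ]]
tape [[0.4362 0.0082 0.062 ]]
box base [[ 0.6176 -0.0665  0.    ]
 [ 0.4908 -0.0825  0.    ]
 [ 0.5089 -0.2307  0.    ]]
```

>>> {"method": "apply_moves", "body": {
  "deltas": [
    {"offset": [0.056, -0.023, -0.025], "turn": -8, "fingers": -1},
    {"offset": [0.112, -0.046, -0.05], "turn": -16, "fingers": -1},
    {"offset": [0.168, -0.07, -0.075], "turn": -24, "fingers": -1},
    {"offset": [0.224, -0.093, -0.1], "turn": -32, "fingers": -1},
    {"offset": [0.279, -0.116, -0.1], "turn": -40, "fingers": -1}
  ]
}}

```text
time_s: 0.72
eef_pos: [0.4148, -0.4054, 0.3433]
eef_rot: [0.875, 0.484, 0.0, 0.001]
contact_force: [1.3, -0.5, 0.1]
width: 0.0855
gripper_force: 0.0
```

```bash
cat >> h.py <<'E'
def plan(p,yaw):  # yaw: world angle (deg) of tool y
    o=status.get_obs();M=R.from_quat(o["eef_rot"]).as_matrix()
    d=M.T@(np.array(p)-o["eef_pos"]);y=np.degrees(np.arctan2(M[1,1],M[0,1]))
    print("t",round(o["time_s"],2),"pos",o["eef_pos"].round(4),"yaw",round(y,2),"tilt",M[2].round(3),"off",d.round(4),"turn",round((y-yaw+180)%360-180,2),"q",o["qpos"].round(2),"F",o["contact_force"].round(1),"w",round(o["width"],4),"g",o["gripper_force"])
E
python3 -c "
from h import *
print(vision.snapshot('wrist')['T_tool_cam'].round(3))
plan([.5,-.14,.36],6.5)"
```

```text
[[-0.     0.952  0.306  0.078]
 [ 1.     0.001 -0.002  0.001]
 [-0.002  0.306 -0.952 -0.132]
 [ 0.     0.     0.     1.   ]]
t 0.78 pos [ 0.4225 -0.3968  0.3434] yaw -31.09 tilt [ 0.006  0.004 -1.   ] off [ 0.26   -0.0662 -0.0152] turn -37.59 q [ 1.03  0.39 -0.49  1.44  0.18  1.35 -0.01] F [4.3 6.1 0.6] w 0.0853 g 0.0
```

>>> {"method": "apply_moves", "body": {
  "deltas": [
    {"offset": [0.058, -0.002, 0], "turn": -8, "fingers": -1},
    {"offset": [0.116, -0.005, -0.01], "turn": -16, "fingers": -1},
    {"offset": [0.174, -0.007, -0.015], "turn": -24, "fingers": -1},
    {"offset": [0.232, -0.01, -0.017], "turn": -32, "fingers": -1},
    {"offset": [0.287, -0.012, -0.017], "turn": -37.6, "fingers": -1}
  ]
}}

```text
time_s: 1.4
eef_pos: [0.5575, -0.1558, 0.3586]
eef_rot: [0.673, 0.74, -0.0, -0.0]
contact_force: [1.3, -0.3, 0.2]
width: 0.0854
gripper_force: 0.0
```

>>> {"method": "apply_moves", "body": {
  "deltas": [
    {"offset": [0, 0, 0], "turn": 0, "fingers": -1}
  ]
}}

```text
time_s: 1.52
eef_pos: [0.5584, -0.1519, 0.3584]
eef_rot: [0.671, 0.742, 0.001, -0.001]
contact_force: [-0.4, -0.5, 0.5]
width: 0.0853
gripper_force: 0.0
```

```bash
python3 -c "
from h import *
s=snap('wrist','w1')
cv2.imwrite('pics/w1.png',s['image'][:,:,::-1])
plan([.4965,.1565,.23],8.3)"
```

```text
t 1.57 pos [ 0.5574 -0.1552  0.3582] yaw 5.45 tilt [ 0.001 -0.001 -1.   ] off [ 0.316  -0.0309  0.1286] turn -2.85 q [ 0.66  0.42 -0.69  1.41  0.26  1.41  0.07] F [-0.6 -1.7 -0.1] w 0.0851 g 0.0
```

View pics/w1.png

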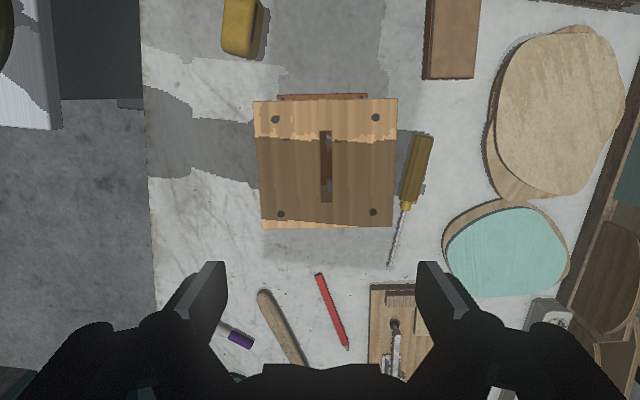

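Wrist view: lid corners about (253,101),(397,98),(392,227),(262,229); dark slot from about (320,131) to (332,203).

```bash
python3 - <<'E'
from h import *
np.set_printoptions(precision=4,suppress=True)
s=load("w1")
P=onz(s,[[253,101],[397,98],[392,227],[262,229]],.155);print("lid",P,P.mean(0))
g=cv2.cvtColor(s["image"],cv2.COLOR_RGB2GRAY)
print(g[165,312:342],g[185,312:342],g[122:215,326])
P=onz(s,[[320,131],[332,131],[332,203],[320,203]],.155);print("slot",P,P.mean(0))
P=onz(s,[[319.5,166],[331.5,166]],.155);print(P)
for i in range(4):
    o=status.get_obs();print(o["time_s"],o["eef_pos"])
E
```

```text
lid [[ 0.4856 -0.0856  0.155 ]
 [ 0.626  -0.0686  0.155 ]
 [ 0.6434 -0.2037  0.155 ]
 [ 0.5008 -0.2203  0.155 ]] [ 0.564  -0.1446  0.155 ]
[ 98  98  97 101  99 101  97  94  77  56  60  60  60  59  59  58  57  55
  54  57  86 101 101  98  98  96  95  94  90  92] [100  98  96 100 102 100  98  97  80  67  67  68  69  67  70  75  76  74
  74  68  81 103  98  99  99  97  95  92  92  91] [131 130 131 130 131 132 129 136 106  73  69  67  71  86  90  91  77  73
  78  77  78  76  70  70  69  66  65  68  67  63  59  59  61  59  63  58
  57  59  60  57  59  59  59  59  56  60  59  59  58  59  58  58  59  58
  57  60  57  62  59  59  62  56  59  70  72  71  69  71  67  71  68  70
  72  71  71  72  71  70  67  66  77  94  96  94  97  95  95  96  95  95
  96  96  95]
slot [[ 0.554  -0.108   0.155 ]
 [ 0.566  -0.1068  0.155 ]
 [ 0.5744 -0.1826  0.155 ]
 [ 0.5616 -0.1839  0.155 ]] [ 0.564  -0.1453  0.155 ]
[[ 0.557  -0.1437  0.155 ]
 [ 0.5694 -0.1425  0.155 ]]
1.575 [ 0.5574 -0.1552  0.3582]
1.575 [ 0.5574 -0.1552  0.3582]
1.575 [ 0.5574 -0.1552  0.3582]
1.575 [ 0.5574 -0.1552  0.3582]
```

>>> {"method": "apply_moves", "body": {
  "deltas": [
    {"offset": [0.06, -0.006, 0.0], "turn": 0, "fingers": -0.2},
    {"offset": [0.12, -0.012, 0.0], "turn": -0.5, "fingers": 0},
    {"offset": [0.18, -0.018, 0.0], "turn": -1, "fingers": 0.1},
    {"offset": [0.24, -0.024, 0.03], "turn": -2, "fingers": 0.1},
    {"offset": [0.3, -0.031, 0.06], "turn": -2.8, "fingers": 0.1}
  ]
}}

```text
time_s: 2.2
eef_pos: [0.5005, 0.1295, 0.3024]
eef_rot: [0.657, 0.754, -0.0, 0.001]
contact_force: [1.0, -0.7, -0.3]
width: 0.0386
gripper_force: 0.0
```

>>> {"method": "apply_moves", "body": {
  "deltas": [
    {"offset": [0, 0, 0], "turn": 0, "fingers": 0.1},
    {"offset": [0, 0, 0], "turn": 0, "fingers": 0.1}
  ]
}}

```text
time_s: 2.45
eef_pos: [0.501, 0.1282, 0.3029]
eef_rot: [0.657, 0.754, -0.001, 0.0]
contact_force: [-0.3, 0.3, -0.3]
width: 0.0388
gripper_force: 0.0
```

```bash
python3 -c "
from h import *
plan([.4965,.1565,.23],8.3)
s=snap('wrist','w2')
plan([.4965,.1565,.23],8.3)
print(proj(s,[[.4965,.1565,.136],[.585,.165,.136]]))"
```

```text
t 2.45 pos [0.501  0.1282 0.3029] yaw 7.89 tilt [-0.001 -0.    -1.   ] off [ 0.0288 -0.0005  0.0729] turn -0.41 q [ 0.24  0.35 -0.77  1.67  0.26  1.22 -0.45] F [-0.3  0.3 -0.3] w 0.0388 g 0.0
t 2.5 pos [0.5013 0.1278 0.3032] yaw 7.82 tilt [-0.001  0.    -1.   ] off [ 0.0292 -0.0009  0.0731] turn -0.48 q [ 0.25  0.35 -0.77  1.67  0.26  1.22 -0.45] F [-0.  -0.2  0.2] w 0.0384 g 0.0
[[319.59357919 151.39345265]
 [416.21602836 155.55420884]]
```

View pics/w2.png

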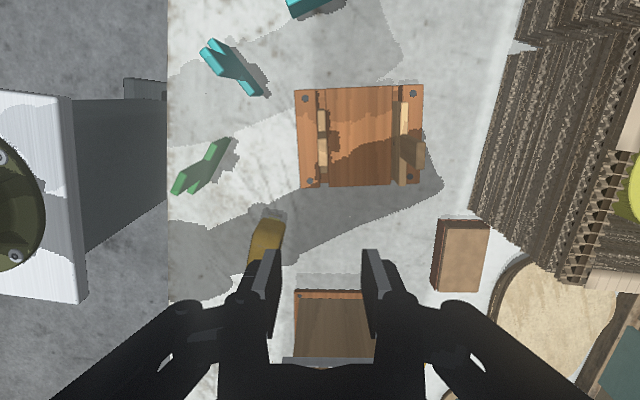

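```bash
python3 -c "
from h import *
s=load('w2')
cv2.imwrite('pics/w2c.png',cv2.resize(s['image'][75:200,285:440],None,fx=4.8,fy=4.8,interpolation=cv2.INTER_CUBIC)[:,:,::-1])"
```

```text
(no output)
```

View pics/w2c.png

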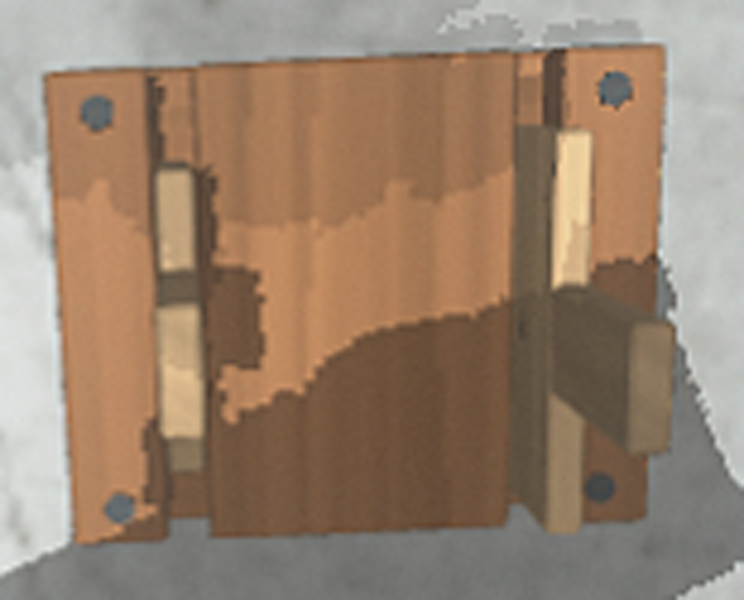

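```bash
python3 - <<'E'
from h import *
np.set_printoptions(precision=4,suppress=True)
s=load("w2")
A=lambda p:np.array(p)/4.8+[284.6,74.6]
print("neck",onz(s,A([[181,372]]),.136),"far",onz(s,A([[651,389]]),.136))
e=onz(s,A([[158,168],[163,468],[193,168],[204,468]]),.07);print("plate",e,np.degrees(np.arctan2(e[0,0]-e[1,0],e[1,1]-e[0,1])),np.degrees(np.arctan2(e[2,0]-e[3,0],e[3,1]-e[2,1])))
r=onz(s,A([[45,72],[665,45],[645,520],[75,543]]),.033);print("rack",r,r.mean(0))
for i,j in((0,1),(3,2),(3,0),(2,1)):
    d=r[j]-r[i];print(np.degrees(np.arctan2(d[1],d[0])),np.linalg.norm(d))
c=r.mean(0)
plan([.4965,.1565,.2],8.3)
E
```

```text
neck [[0.499  0.1562 0.136 ]] far [[0.5887 0.1654 0.136 ]]
plate [[0.4895 0.1901 0.07  ]
 [0.4998 0.1221 0.07  ]
 [0.4972 0.1911 0.07  ]
 [0.5095 0.1234 0.07  ]] -171.306426443004 -169.74736339406306
rack [[0.4592 0.2071 0.033 ]
 [0.607  0.2343 0.033 ]
 [0.6288 0.1173 0.033 ]
 [0.4804 0.0904 0.033 ]] [0.5439 0.1623 0.033 ]
10.418300008370101 0.15031845397924468
10.283879857439178 0.15082887210204785
100.33036791243366 0.11868255716625627
100.57610881500206 0.11903672431231672
t 2.5 pos [0.5013 0.1278 0.3032] yaw 7.82 tilt [-0.001  0.    -1.   ] off [ 0.0292 -0.0009  0.1031] turn -0.48 q [ 0.25  0.35 -0.77  1.67  0.26  1.22 -0.45] F [-0.  -0.2  0.2] w 0.0384 g 0.0
```

>>> {"method": "apply_moves", "body": {
  "deltas": [
    {"offset": [0.028, 0.0013, 0.03], "turn": -2.2, "fingers": 0.1},
    {"offset": [0.028, 0.0013, 0.08], "turn": -2.2, "fingers": 0.1},
    {"offset": [0.028, 0.0013, 0.12], "turn": -2.2, "fingers": 0.1},
    {"offset": [0.028, 0.0013, 0.155], "turn": -2.2, "fingers": 0.1},
    {"offset": [0.028, 0.0013, 0.183], "turn": -2.2, "fingers": 0.1}
  ],
  "newtons": 60
}}

```text
time_s: 3.12
eef_pos: [0.4989, 0.1553, 0.1189]
eef_rot: [0.643, 0.766, -0.0, 0.0]
contact_force: [0.3, 0.3, -0.1]
width: 0.0387
gripper_force: 0.0
```

>>> {"method": "apply_moves", "body": {
  "deltas": [
    {"offset": [0, 0, 0], "turn": 0, "fingers": 0.1},
    {"offset": [0, 0, 0], "turn": 0, "fingers": 0.4},
    {"offset": [0, 0, 0], "turn": 0, "fingers": 0.6},
    {"offset": [0, 0, 0], "turn": 0, "fingers": 0.7}
  ]
}}

```text
time_s: 3.62
eef_pos: [0.4984, 0.1579, 0.121]
eef_rot: [0.641, 0.767, 0.001, 0.001]
contact_force: [-0.0, 0.6, -0.5]
width: 0.0128
gripper_force: 0.0
```

```bash
python3 -c "
from h import *
plan([.4985,.156,.12],10)"
```

```text
t 3.62 pos [0.4984 0.1579 0.121 ] yaw 10.21 tilt [ 0.     0.002 -1.   ] off [-0.0019 -0.0003  0.001 ] turn 0.21 q [ 0.1   0.55 -0.68  1.93  0.47  0.82 -0.66] F [-0.   0.6 -0.5] w 0.0128 g 0.0
```

>>> {"method": "apply_moves", "body": {
  "deltas": [
    {"offset": [0, 0, 0], "turn": 0, "fingers": 0.85},
    {"offset": [0, 0, 0], "turn": 0, "fingers": 1},
    {"offset": [0, 0, 0], "turn": 0, "fingers": 1},
    {"offset": [0, 0, 0], "turn": 0, "fingers": 1}
  ],
  "newtons": 60
}}

```text
time_s: 4.12
eef_pos: [0.4984, 0.1581, 0.121]
eef_rot: [0.641, 0.767, 0.001, 0.001]
contact_force: [-0.4, -0.9, 6.1]
width: 0.008
gripper_force: 59.1
```

```bash
python3 -c "
from h import *
plan([.4985,.156,.12],10)"
```

```text
t 4.12 pos [0.4984 0.1581 0.121 ] yaw 10.23 tilt [-0.     0.002 -1.   ] off [-0.002  -0.0003  0.001 ] turn 0.23 q [ 0.09  0.55 -0.68  1.93  0.47  0.82 -0.66] F [-0.4 -0.9  6.1] w 0.008 g 59.1466498374939
```

>>> {"method": "apply_moves", "body": {
  "deltas": [
    {"offset": [0, 0, -0.01], "turn": 0, "fingers": 1},
    {"offset": [0, 0, -0.03], "turn": 0, "fingers": 1},
    {"offset": [0, 0, -0.07], "turn": 0, "fingers": 1},
    {"offset": [0, 0, -0.13], "turn": 0, "fingers": 1},
    {"offset": [0, 0, -0.18], "turn": 0, "fingers": 1}
  ]
}}

```text
time_s: 4.75
eef_pos: [0.4976, 0.1583, 0.3029]
eef_rot: [0.641, 0.768, 0.001, 0.0]
contact_force: [0.7, -0.2, -1.6]
width: 0.008
gripper_force: 58.6
```

>>> {"method": "apply_moves", "body": {
  "deltas": [
    {"offset": [0, 0, 0], "turn": 0, "fingers": 1},
    {"offset": [0, 0, 0], "turn": 0, "fingers": 1}
  ]
}}

```text
time_s: 5.0
eef_pos: [0.4975, 0.1575, 0.2998]
eef_rot: [0.641, 0.767, -0.0, 0.0]
contact_force: [0.1, -1.6, -1.1]
width: 0.0079
gripper_force: 58.6
```

```bash
python3 -c "
from h import *
plan([.562,-.1445,.30],6.5)"
```

```text
t 5.0 pos [0.4975 0.1575 0.2998] yaw 10.23 tilt [-0.001 -0.    -1.   ] off [-3.087e-01  9.900e-03 -1.000e-04] turn 3.73 q [ 0.2   0.37 -0.79  1.67  0.28  1.22 -0.48] F [ 0.1 -1.6 -1.1] w 0.0079 g 58.64057958126068
```

>>> {"method": "apply_moves", "body": {
  "deltas": [
    {"offset": [-0.055, 0.002, 0], "turn": 0.7, "fingers": 1},
    {"offset": [-0.11, 0.004, 0], "turn": 1.5, "fingers": 1},
    {"offset": [-0.17, 0.006, 0], "turn": 2.2, "fingers": 1},
    {"offset": [-0.23, 0.008, 0], "turn": 3, "fingers": 1},
    {"offset": [-0.28, 0.009, 0], "turn": 3.7, "fingers": 1}
  ]
}}

```text
time_s: 5.62
eef_pos: [0.5558, -0.1188, 0.2981]
eef_rot: [0.666, 0.746, -0.001, -0.001]
contact_force: [-0.3, 0.4, -0.8]
width: 0.0079
gripper_force: 58.6
```

```bash
python3 -c "
from h import *
plan([.562,-.1445,.30],6.5)"
```

```text
t 5.62 pos [ 0.5558 -0.1188  0.2981] yaw 6.44 tilt [ 0.001 -0.003 -1.   ] off [-0.0262  0.0033 -0.0019] turn -0.06 q [ 0.62  0.44 -0.71  1.55  0.29  1.27 -0.02] F [-0.3  0.4 -0.8] w 0.0079 g 58.626283407211304
```

>>> {"method": "apply_moves", "body": {
  "deltas": [
    {"offset": [-0.02, 0.001, 0], "turn": 0, "fingers": 1},
    {"offset": [-0.0285, 0.001, 0], "turn": 0, "fingers": 1},
    {"offset": [-0.0285, 0.001, 0], "turn": 0, "fingers": 1},
    {"offset": [-0.0285, 0.001, 0], "turn": 0, "fingers": 1}
  ]
}}

```text
time_s: 6.12
eef_pos: [0.5607, -0.1421, 0.3002]
eef_rot: [0.665, 0.747, 0.0, -0.0]
contact_force: [-0.3, 0.2, -1.2]
width: 0.0079
gripper_force: 58.7
```

```bash
python3 -c "
from h import *
plan([.562,-.1445,.30],6.5)
s=snap('wrist','w3')
plan([.562,-.1445,.30],6.5)
cv2.imwrite('pics/w3.png',cv2.resize(s['image'][60:360,200:500],None,fx=2,fy=2,interpolation=cv2.INTER_CUBIC)[:,:,::-1])"
```

```text
t 6.12 pos [ 0.5607 -0.1421  0.3002] yaw 6.7 tilt [ 0.001  0.    -1.   ] off [-0.0025  0.001   0.0002] turn 0.2 q [ 0.65  0.45 -0.71  1.52  0.3   1.28  0.03] F [-0.3  0.2 -1.2] w 0.0079 g 58.657954931259155
t 6.17 pos [ 0.5607 -0.1423  0.3003] yaw 6.69 tilt [ 0.  0. -1.] off [-0.0023  0.001   0.0003] turn 0.19 q [ 0.65  0.45 -0.71  1.52  0.3   1.28  0.03] F [-0.2 -0.6 -1.1] w 0.0074 g 58.65817844867706
```

View pics/w3.png

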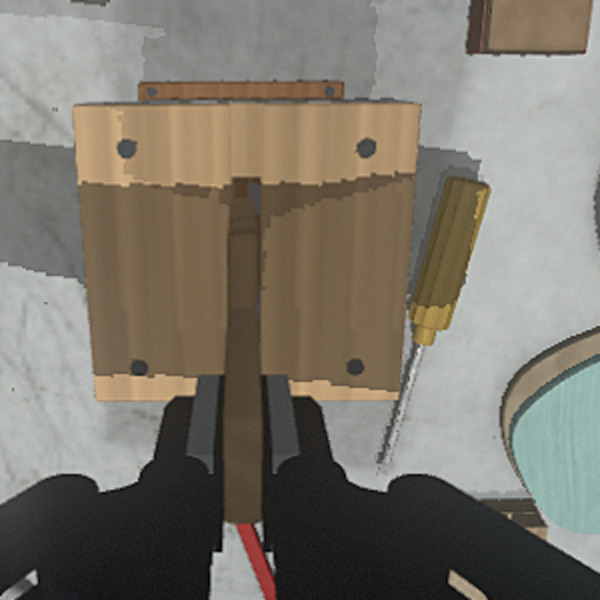

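```bash
python3 - <<'E'
from h import *
np.set_printoptions(precision=4,suppress=True,linewidth=200)
s=load("w3");g=cv2.cvtColor(s["image"],cv2.COLOR_RGB2GRAY)
for r in(146,148,150,152,154,156,158,160,163,166,170,175,180,190,200,210):print(r,g[r,308:338])
print(g[140:185,323])
th=np.radians(6.5);ex=np.array([np.cos(th),np.sin(th)]);ey=np.array([-ex[1],ex[0]])
def loc(uv,z):
    P=onz(s,uv,z)[:,:2]-[.5607,-.1422];return np.c_[P@ex,P@ey]
print("slot",loc([[316,151],[330.5,151]],.155),"foot",loc([[315.5,171],[329,171]],.191))
print("lid corners",loc(np.array([[75,105],[420,102],[400,400],[95,400]])/2+[200,60],.155))
print("neckfoot pred",proj(s,[[.5607-.035*ey[0]*-1,-.1422+.035*ey[1],.19]]))
E
```

```text
146 [159 158 155 151 149 147 139 143 151 148 147 148 147 145 143 143 137 138 139 136 137 137 136 139 142 148 147 148 147 144]
148 [156 157 155 152 150 148 141 129 116 111 108 107 107 108 107 102 105 108 102 101  98  98 120 142 145 145 146 148 146 145]
150 [158 156 155 154 151 149 144 117  76  65  60  63  62  58  62  59  68  68  62  59  56  55 107 145 149 148 149 149 150 147]
152 [162 161 159 134 105 107 102  92  76  69  62  64  65  62  64  63  70  75  72  76  72  67  70  95 106 105 104 107 106 104]
154 [ 96 111 112 100  78  82  84  80  73  66  63  64  64  63  61  71  79  73  74  76  72  72  76  82  82  84  83  81  83  80]
156 [110  99  85  86  85  84  82  83  75  66  63  66  65  64  62  68  78  73  74  75  76  74  80  84  85  82  85  85  84  81]
158 [103  94  84  87  81  82  82  82  74  66  63  66  64  62  64  65  72  74  74  71  72  73  79  83  84  84  86  85  83  82]
160 [104  95  86  86  86  84  84  78  77  74  77  76  75  74  75  74  74  74  74  71  72  75  78  85  83  81  86  84  83  81]
163 [104 103 105 107 109 104  93  77  71  73  74  74  72  75  74  76  75  76  72  71  73  70
[... 610 characters left out ...]
  75  73  73  66  57  72  83  96 106 105 103 100 101]
200 [100 102 102 105 107  89  68  71  73  73  76  75  75  75  77  75  75  72  75  72  66  57  72  96 106 103 103 102 102  99]
210 [102  99 100 106 106  90  66  68  74  73  71  75  76  75  74  76  75  74  74  69  70  66  87 106 104 104 102 101 101  99]
[140 140 141 139 140 142 143 147 102  61  59  64  63  67  71  70  68  65  65  73  74  73  72  76  76  75  73  73  68  69  69  71  71  69  65  64  65  70  75  76  73  76  75  77  76]
slot [[-0.0035  0.0329]
 [ 0.0088  0.033 ]] foot [[-0.0034  0.0237]
 [ 0.0067  0.0237]]
lid corners [[-0.0679  0.0645]
 [ 0.0736  0.0662]
 [ 0.0758 -0.07  ]
 [-0.0683 -0.0703]]
neckfoot pred [[320.136  155.8279]]
```

```bash
python3 - <<'E'
from h import *
np.set_printoptions(precision=4,suppress=True,linewidth=200)
s=load("w3")
th=np.radians(6.5);ex=np.array([np.cos(th),np.sin(th)]);ey=np.array([-ex[1],ex[0]])
def loc(uv,z):
    P=onz(s,uv,z)[:,:2]-[.5607,-.1422];return np.c_[P@ex,P@ey]
print("slot end",loc([[316,148.3],[330.3,148.3]],.155),"slot right far",loc([[330.3,200]],.155),"foot",loc([[314.3,160],[327,160]],.19))
E
```

```text
slot end [[-0.0035  0.0352]
 [ 0.0086  0.0352]] slot right far [[ 0.0091 -0.0106]] foot [[-0.0043  0.0319]
 [ 0.0051  0.0319]]
```

Slot centre sits about +2.2 mm in tool y from the tag and matches in tool x to within 0.3 mm; shifting and lowering to just above the lid.

>>> {"method": "apply_moves", "body": {
  "deltas": [
    {"offset": [0, 0.0022, 0], "turn": 0, "fingers": 1},
    {"offset": [0, 0.0022, 0.01], "turn": 0, "fingers": 1},
    {"offset": [0, 0.0022, 0.02], "turn": 0, "fingers": 1},
    {"offset": [0, 0.0022, 0.028], "turn": 0, "fingers": 1},
    {"offset": [0, 0.0022, 0.03], "turn": 0, "fingers": 1}
  ]
}}

```text
time_s: 6.8
eef_pos: [0.5625, -0.1441, 0.2691]
eef_rot: [0.666, 0.746, -0.0, -0.001]
contact_force: [-0.0, 0.2, -1.2]
width: 0.0078
gripper_force: 58.7
```

>>> {"method": "apply_moves", "body": {
  "deltas": [
    {"offset": [0, 0, 0.0015], "turn": 0, "fingers": 1},
    {"offset": [0, 0, 0.003], "turn": 0, "fingers": 1},
    {"offset": [0, 0, 0.0045], "turn": 0, "fingers": 1}
  ]
}}

```text
time_s: 7.18
eef_pos: [0.563, -0.144, 0.2657]
eef_rot: [0.666, 0.746, 0.0, 0.0]
contact_force: [-0.2, -0.7, -1.7]
width: 0.0082
gripper_force: 58.7
```

>>> {"method": "apply_moves", "body": {
  "deltas": [
    {"offset": [0, 0, 0.001], "turn": 0, "fingers": 1},
    {"offset": [0, 0, 0.002], "turn": 0, "fingers": 1},
    {"offset": [0, 0, 0.003], "turn": 0, "fingers": 1}
  ]
}}

```text
time_s: 7.55
eef_pos: [0.5629, -0.144, 0.2626]
eef_rot: [0.666, 0.746, 0.0, 0.0]
contact_force: [0.5, -0.4, -0.8]
width: 0.0079
gripper_force: 58.7
```

>>> {"method": "apply_moves", "body": {
  "deltas": [
    {"offset": [0, 0, 0.001], "turn": 0, "fingers": 1},
    {"offset": [0, 0, 0.002], "turn": 0, "fingers": 1},
    {"offset": [0, 0, 0.003], "turn": 0, "fingers": 1}
  ]
}}

```text
time_s: 7.92
eef_pos: [0.5629, -0.144, 0.2595]
eef_rot: [0.666, 0.746, 0.0, -0.0]
contact_force: [-1.0, 0.5, -1.3]
width: 0.008
gripper_force: 58.7
```

>>> {"method": "apply_moves", "body": {
  "deltas": [
    {"offset": [0, 0, 0.001], "turn": 0, "fingers": 1},
    {"offset": [0, 0, 0.002], "turn": 0, "fingers": 1}
  ]
}}

```text
time_s: 8.18
eef_pos: [0.5629, -0.144, 0.2575]
eef_rot: [0.666, 0.746, 0.0, -0.0]
contact_force: [1.0, 0.6, -0.3]
width: 0.0075
gripper_force: 58.7
```

No contact though the foot is ~7 mm below the lid face: it is in the slot. On through the pads.

>>> {"method": "apply_moves", "body": {
  "deltas": [
    {"offset": [0, 0, 0.0015], "turn": 0, "fingers": 1},
    {"offset": [0, 0, 0.003], "turn": 0, "fingers": 1},
    {"offset": [0, 0, 0.0045], "turn": 0, "fingers": 1}
  ]
}}

```text
time_s: 8.55
eef_pos: [0.5629, -0.144, 0.253]
eef_rot: [0.666, 0.746, 0.0, -0.0]
contact_force: [-0.1, -0.4, -1.1]
width: 0.008
gripper_force: 58.7
```

>>> {"method": "apply_moves", "body": {
  "deltas": [
    {"offset": [0, 0, 0.0015], "turn": 0, "fingers": 1},
    {"offset": [0, 0, 0.003], "turn": 0, "fingers": 1},
    {"offset": [0, 0, 0.0045], "turn": 0, "fingers": 1}
  ]
}}

```text
time_s: 8.93
eef_pos: [0.5627, -0.144, 0.2485]
eef_rot: [0.666, 0.746, -0.0, -0.0]
contact_force: [-1.3, -0.2, 1.5]
width: 0.008
gripper_force: 58.9
```

>>> {"method": "apply_moves", "body": {
  "deltas": [
    {"offset": [0, 0, 0.0015], "turn": 0, "fingers": 1},
    {"offset": [0, 0, 0.003], "turn": 0, "fingers": 1},
    {"offset": [0, 0, 0.0045], "turn": 0, "fingers": 1}
  ]
}}

```text
time_s: 9.3
eef_pos: [0.5625, -0.1441, 0.2442]
eef_rot: [0.666, 0.746, -0.0, -0.0]
contact_force: [-3.7, -0.3, 6.1]
width: 0.0078
gripper_force: 59.6
```

>>> {"method": "apply_moves", "body": {
  "deltas": [
    {"offset": [0, -0.0005, 0.0015], "turn": 0, "fingers": 1},
    {"offset": [0, -0.0005, 0.003], "turn": 0, "fingers": 1},
    {"offset": [0, -0.0005, 0.005], "turn": 0, "fingers": 1}
  ]
}}

```text
time_s: 9.68
eef_pos: [0.5623, -0.1442, 0.2397]
eef_rot: [0.666, 0.746, -0.0, 0.0]
contact_force: [-4.0, -0.9, 8.1]
width: 0.0076
gripper_force: 60.0
```

>>> {"method": "apply_moves", "body": {
  "deltas": [
    {"offset": [0, 0, 0.002], "turn": 0, "fingers": 1},
    {"offset": [0, 0, 0.004], "turn": 0, "fingers": 1},
    {"offset": [0, 0, 0.006], "turn": 0, "fingers": 1}
  ]
}}

```text
time_s: 10.05
eef_pos: [0.5622, -0.144, 0.2328]
eef_rot: [0.666, 0.746, -0.0, -0.0]
contact_force: [-3.7, -1.0, 4.0]
width: 0.0083
gripper_force: 59.5
```

>>> {"method": "apply_moves", "body": {
  "deltas": [
    {"offset": [0, -0.0006, 0.002], "turn": 0, "fingers": 1},
    {"offset": [0, -0.0006, 0.004], "turn": 0, "fingers": 1},
    {"offset": [0, -0.0006, 0.006], "turn": 0, "fingers": 1},
    {"offset": [0, -0.0006, 0.008], "turn": 0, "fingers": 1},
    {"offset": [0, -0.0006, 0.01], "turn": 0, "fingers": 1}
  ]
}}

```text
time_s: 10.68
eef_pos: [0.5619, -0.144, 0.223]
eef_rot: [0.666, 0.746, 0.0, 0.0]
contact_force: [-2.9, -0.3, 3.9]
width: 0.008
gripper_force: 59.5
```

>>> {"method": "apply_moves", "body": {
  "deltas": [
    {"offset": [0, 0, 0.002], "turn": 0, "fingers": 1},
    {"offset": [0, 0, 0.004], "turn": 0, "fingers": 1},
    {"offset": [0, 0, 0.006], "turn": 0, "fingers": 1},
    {"offset": [0, 0, 0.008], "turn": 0, "fingers": 1},
    {"offset": [0, 0, 0.01], "turn": 0, "fingers": 1}
  ]
}}

```text
time_s: 11.3
eef_pos: [0.5618, -0.1441, 0.2129]
eef_rot: [0.666, 0.746, 0.0, -0.0]
contact_force: [-2.6, 0.1, 5.0]
width: 0.0076
gripper_force: 59.5
```

>>> {"method": "apply_moves", "body": {
  "deltas": [
    {"offset": [0, 0, 0.002], "turn": 0, "fingers": 1},
    {"offset": [0, 0, 0.004], "turn": 0, "fingers": 1},
    {"offset": [0, 0, 0.006], "turn": 0, "fingers": 1},
    {"offset": [0, 0, 0.008], "turn": 0, "fingers": 1},
    {"offset": [0, 0, 0.01], "turn": 0, "fingers": 1}
  ]
}}

```text
time_s: 11.92
eef_pos: [0.5618, -0.1441, 0.2029]
eef_rot: [0.666, 0.746, -0.0, -0.0]
contact_force: [-2.7, -0.6, 4.1]
width: 0.0078
gripper_force: 59.5
```

>>> {"method": "apply_moves", "body": {
  "deltas": [
    {"offset": [0, 0, 0.002], "turn": 0, "fingers": 1},
    {"offset": [0, 0, 0.004], "turn": 0, "fingers": 1},
    {"offset": [0, 0, 0.006], "turn": 0, "fingers": 1},
    {"offset": [0, 0, 0.008], "turn": 0, "fingers": 1},
    {"offset": [0, 0, 0.01], "turn": 0, "fingers": 1}
  ]
}}

```text
time_s: 12.55
eef_pos: [0.5618, -0.1441, 0.1929]
eef_rot: [0.666, 0.746, -0.0, -0.0]
contact_force: [-2.4, -0.0, 4.7]
width: 0.0078
gripper_force: 59.4
```

>>> {"method": "apply_moves", "body": {
  "deltas": [
    {"offset": [0, 0, 0.003], "turn": 0, "fingers": 1},
    {"offset": [0, 0, 0.006], "turn": 0, "fingers": 1},
    {"offset": [0, 0, 0.009], "turn": 0, "fingers": 1},
    {"offset": [0, 0, 0.012], "turn": 0, "fingers": 1},
    {"offset": [0, 0, 0.0145], "turn": 0, "fingers": 1}
  ]
}}

```text
time_s: 13.18
eef_pos: [0.5617, -0.1441, 0.1783]
eef_rot: [0.666, 0.746, -0.0, -0.0]
contact_force: [-3.1, -0.0, 3.2]
width: 0.008
gripper_force: 59.4
```

>>> {"method": "apply_moves", "body": {
  "deltas": [
    {"offset": [0, 0, 0.0015], "turn": 0, "fingers": 1},
    {"offset": [0, 0, 0.003], "turn": 0, "fingers": 1},
    {"offset": [0, 0, 0.0045], "turn": 0, "fingers": 1},
    {"offset": [0, 0, 0.006], "turn": 0, "fingers": 1}
  ]
}}

```text
time_s: 13.68
eef_pos: [0.5625, -0.1439, 0.1724]
eef_rot: [0.666, 0.746, 0.001, 0.0]
contact_force: [-0.2, 0.6, -0.8]
width: 0.0077
gripper_force: 58.6
```

>>> {"method": "apply_moves", "body": {
  "deltas": [
    {"offset": [0, 0, 0.001], "turn": 0, "fingers": 1},
    {"offset": [0, 0, 0.002], "turn": 0, "fingers": 1},
    {"offset": [0, 0, 0.002], "turn": 0, "fingers": 1}
  ]
}}

```text
time_s: 14.05
eef_pos: [0.5619, -0.144, 0.1705]
eef_rot: [0.666, 0.746, 0.0, -0.0]
contact_force: [0.1, -0.3, -1.1]
width: 0.0078
gripper_force: 58.6
```

Force has dropped to the tag's weight alone: the shoulders are past the pads. Release and rise.

>>> {"method": "apply_moves", "body": {
  "deltas": [
    {"offset": [0, 0, 0], "turn": 0, "fingers": 0.3},
    {"offset": [0, 0, 0], "turn": 0, "fingers": 0.3},
    {"offset": [0, 0, 0], "turn": 0, "fingers": 0.3},
    {"offset": [0, 0, 0], "turn": 0, "fingers": 0.3}
  ]
}}

```text
time_s: 14.55
eef_pos: [0.5619, -0.1441, 0.1706]
eef_rot: [0.666, 0.746, 0.0, 0.0]
contact_force: [0.3, 0.4, -0.0]
width: 0.0297
gripper_force: 0.0
```

>>> {"method": "apply_moves", "body": {
  "deltas": [
    {"offset": [0, 0, -0.02], "turn": 0, "fingers": 0.3},
    {"offset": [0, 0, -0.06], "turn": 0, "fingers": 0.3},
    {"offset": [0, 0, -0.11], "turn": 0, "fingers": 0.3},
    {"offset": [0, 0, -0.16], "turn": 0, "fingers": 0.3},
    {"offset": [0, 0, -0.16], "turn": 0, "fingers": 0.3}
  ]
}}

```text
time_s: 15.18
eef_pos: [0.5635, -0.1436, 0.3347]
eef_rot: [0.666, 0.746, 0.002, 0.003]
contact_force: [-0.2, 0.5, -0.9]
width: 0.0297
gripper_force: 0.0
```

```bash
python3 -c "
from h import *
plan([.562,-.1445,.30],6.5)
w=snap('wrist','w4')['image'];b=snap('side','b4')['image'][120:320,230:430]
cv2.imwrite('pics/f.png',np.hstack([cv2.resize(w[60:260,220:420],(400,400)),cv2.resize(b,(400,400))])[:,:,::-1])"
```

```text
t 15.18 pos [ 0.5635 -0.1436  0.3347] yaw 6.54 tilt [-0.002  0.007 -1.   ] off [-0.0007 -0.0019  0.0347] turn 0.04 q [ 0.66  0.43 -0.71  1.46  0.29  1.35  0.04] F [-0.2  0.5 -0.9] w 0.0297 g 0.0
```

View pics/f.png

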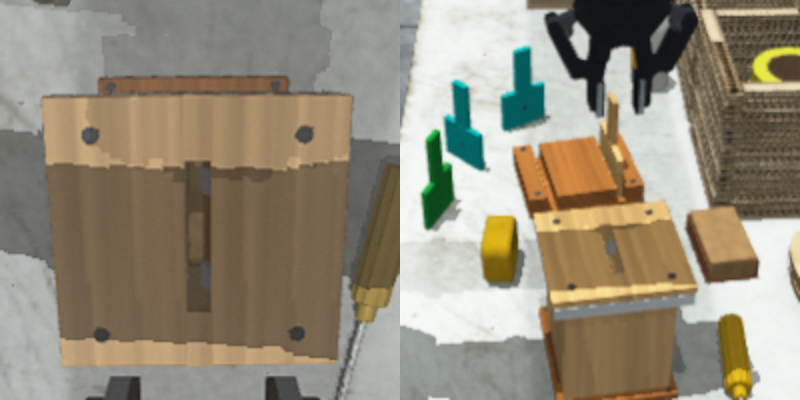

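The wrist view shows the neck top down inside the slot at about (197,237) in the crop. The side view shows nothing standing out of the lid, and the wide tag and bystanders in place.

```bash
python3 -c "
from station import ticket
print(ticket.sign_off())"
```

```text
the job is handed in; nothing more can be done
None
```

I posted the narrower tag wide end first through the slot, let it drop into the return box, and handed the job in at about 15 s. The final pictures show the tag below the lid and the wider tag still in the rack, and the bystanders in view where they were; the highest push I read was about 8 N. The sign-off returned no verdict.

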